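# Put the cake server away in the free compartment of the utensil drawer

### The arm

A 6-joint arm with a two-finger parallel gripper is mounted at the origin on the work surface. World frame = base frame: x ahead of the robot, y to its left, z up, the work surface at z = 0. Lengths are in m, angles in rad, forces in N, time in s.
With the tool pointing down it reaches from about 0.3 to 0.875 m from the base axis. Payload 6.4 kg.
Tool frame: the origin (TCP) lies midway between the tips of the shut fingers; the grasp point (between the pads) lies 19 mm behind it; z points along the fingers, y is the line along which they close (so a half turn about z gives the same grasp; the last joint's range is limited). The gripper opens to 85 mm and grips with 20 to 120 N. Pads are 22 mm wide; open, the fingers measure 114 mm over their backs; the gripper's body (76 mm by 85 mm) begins 54 mm behind the grasp point. The pads swing forward as they close: fully open they stand 13 mm farther back than shut.
Start: joints at [-1.324, 0.181, 1.607, -0, 1.354, -0.206], TCP at [0.252, -0.517, 0.231] pointing down, gripper open.
Joint ranges: [-2.99, 2.99], [-0.89, 2.07], [0.3, 2.58], [-1.14, 4.28], [0, 2.63], [-3.12, 3.12]. Speed limits (rad/s): [2.57, 2.57, 3.01, 3.14, 3.14, 3.14].

### API

Orientations are given as a unit quaternion [w, x, y, z].
In Python, from bench import ctrl, vision, workorder gives the robot as it stands. The module is installed in compiled form; this text tells all that it offers.
- The arm moves only by the tool servo_tool, never from a script. Its argument "steps" is a list of rows, each an object of numbers: "dx", "dy", "dz": the shift along the world's x, y, z as a fraction of full scale; "wx", "wy", "wz": the turn, a rotation vector about the world's x, y, z as a fraction of full scale. A call has exactly 5 rows; each row is the pose to reach, as a shift and turn from the pose commanded when the call began, turning the shorter way round; what a row does not reach only later rows make up. Full scale, the value 1, is 100 mm for a shift and pi rad for a turn. A row lasts 1/12 s, in which the tool goes at most 41.7 mm and 7.16 degrees, less where a joint would pass 70% of its speed; a pose out of reach is approached as far as the arm can. A call with a number of a shift or a turn outside -1 to 1 is refused whole. A call with a gripper value outside its range is refused whole. "jaw" is the opening, from 0 (shut) to 1 (fully open), set as the call begins (left out, the last holds). The fingers move at their own pace and stop on an object; the grip force is fixed at half the most. Time passes only in rows, so rows that repeat a pose let the fingers close, or fill a call up. It gives the time, the measured TCP pose, the force, the opening and the grip force at its end, in the units of the state.
- ctrl.get_obs(): the state, without advancing time (a new reading comes with each control period).
- vision.camera(name): name is "side" or "top" or "wrist"; returns a dict with "frame" (420x560x3 uint8, red, green, blue), "vfov" (degrees; the focal length in pixels is half the picture's height over the tangent of half this angle, whatever the lens; pixels are square), "cx", "cy" (the principal point, pixels), "D" ([k1, k2, p1, p2, k3] as OpenCV has them; the pictures are not rectified), "camera_from_world" (4x4, takes a point from world to camera coordinates). Camera axes: x right, y up, looking along -z (the intrinsics and any distortion apply to the point x, -y, -z); pixel columns grow to the right and rows downward; lengths in m; the calibration is good to about 2 mm. A picture is of the moment at which its call begins. There is no depth.
- workorder.hand_in(): hands the job in; it is judged then, once.
The state is a dict: "time_s": time; "q": joint angles; "dq": joint speeds; "joint_efforts": joint torques, N m; "eef_pos": TCP position; "eef_rot": TCP orientation; "wrist_force": force on the tool from outside, world axes, zero at the start; "torque": the same for the moment, N m; "opening": opening from 0.0 (shut) to 1.0 (fully open); "grasp_force": force on a finger pad.
Only numpy, scipy, OpenCV 4.12 (cv2) and the standard library are available. Lean on these libraries where they do the work, as an engineer would, in place of code of your own. Each camera call takes 0.05 s, during which the arm holds its last target. There are 200 camera calls.

### The job

The cake server (the one with the triangular blade) has been left under the glass cake display. Pull the utensil drawer all the way out to its stop, lay the server down flat, not dropped, in whichever of its three compartments is empty, handle towards the drawer's front, and then shut the drawer fully without slamming it. Do not knock the glass, leave the knife and everything else on the counter where they are, and leave the utensils that are already in the drawer in their own compartments.

Things in the scene. Friction and masses are not known exactly. Their poses are not given: they have to be found in the camera images.
- drawer (a joint): how far the utensil drawer is out, m: 0 shut, 0.20 at its stop. The drawer is in a low walnut unit on the robot's left (330 mm wide, 300 mm deep, 90 mm high, plates on its rear half). It takes about 3 N to move, more the faster it goes, and stays where it is left.
- drawer_handle (a point): middle of the drawer's handle, a level steel bar 11 mm thick and 140 mm long, 35 mm in front of the front face, 52 mm above the counter (38 mm below the unit's top); its two posts are 60 mm either side of this point. Moves with the drawer. x points into the unit (the drawer pulls out along -x), y along the bar to the left, z up.
- place_left (a point): middle of the floor of the drawer's left (+y) compartment, 30 mm above the counter; moves with the drawer, axes as drawer_handle. Each compartment is 192 mm long (x) by 92 mm wide; dividers 5 mm thick, 32 mm high; the drawer's front board stands 47 mm above the floor and is 14 mm thick. With the drawer at its stop the compartments are clear of the unit.
- place_mid (a point): the same for the middle compartment, 97 mm to the right of the left one.
- place_right (a point): the same for the right compartment, 97 mm to the right of the middle one.
- server: cake server lying under the glass, 165 mm long, 0.09 to 0.15 kg: black handle 18 mm wide, its sides 7 to 23 mm above what it lies on, and a flat triangular steel blade 54 mm wide at its root. Origin on the underside, below the balance point: handle from 58 mm behind it to 26 mm ahead, tip 107 mm ahead. x to the tip, z up. At the start the handle points roughly to the robot.
- server_tip (a point): the tip of the cake server's blade, axes as those of server.
- knife: cake knife lying beside the server, same handle, straight steel blade 22 mm wide, 174 mm long in all; not to be moved. Origin and axes as for the server.
- tongs: steel serving tongs lying in one compartment of the drawer, 167 mm long, about 70 mm wide, 20 mm high. Origin on the underside at the middle, x along the tongs towards the drawer's back.
- palette: palette knife with a wooden handle lying in another compartment of the drawer, 162 mm long, 30 mm wide, 23 mm high. Origin on the underside at the middle, x towards its tip.
- hood: glass hood of the cake display on the robot's right, open only to the robot. Origin: middle of the lower front edge of the display's plinth, on the counter; x away from the robot, y left, z up. The plinth is 280 mm deep, 380 wide, 50 high: the utensils lie on it. Glass sides from x = 20 to 280 mm, inner faces at y = +-184 mm; far pane; cakes 100 mm high beyond x = 200 mm.
- roof_edge (a point): middle of the lower front edge of the hood's glass roof, a brass strip at x = 20 mm of hood, 246 mm above the counter (196 mm above the plinth); the roof covers all beyond it. It hangs over the utensils' handles, so the gripper must reach in below it with the tool leaning back towards the robot, some 30 to 40 degrees from vertical.
- card: steel price-card stand, 32 mm foot, 77 mm high, on the plinth in front of the cakes. Origin at the middle of the foot's underside.
- mug: white mug, 80 mm across, 85 mm high, on the counter. Origin at the middle of the underside.
- pot_a: round black takeaway pot with a clear lid, 112 mm across, 62 mm high, on the counter. Origin at the middle of the underside.
- pot_b: another pot like pot_a.
Not all that is in view belongs to the job. What is shaped like the server but pink or yellow is not meant.

How it is judged:
By the outcome, as a careful person would: the job done as asked, in the order asked, and still so for the second after the job is handed in, with the robot touching nothing.
It also fails if it takes over 72 s, if anything falls off the work surface, if the arm or the gripper's body presses on something with over 40 N, if the wrist force passes 120 N, or if a joint passes its speed limit or range.

## Working session

There is one attempt and no reset: what is moved stays moved. The work goes in short steps, Python scripts to look and compute and a tool call to move; the robot and the scene stay as the last step left them, time stands still between calls to the robot, and variables do not carry over. Pictures are saved under pics/ and viewed, at most 10 in all, crops included, and the job is handed in when it is done.

Besides the shell and the picture viewer there is one more tool, called after "Emit:" by a JSON object that holds its "fn" and its "kwargs". servo_tool: Moves the arm, as the interface text tells. Its arguments: {"type":"object","properties":{"steps":{"type":"array","items":{"type":"object","properties":{"dx":{"type":"number"},"dy":{"type":"number"},"dz":{"type":"number"},"wx":{"type":"number"},"wy":{"type":"number"},"wz":{"type":"number"}}}},"jaw":{"type":"number"}},"required":["steps"]}

```bash
mkdir -p pics; cat > h.py <<'E'
import numpy as np, cv2
from bench import ctrl, vision
from scipy.spatial.transform import Rotation as R
def cam(n):
    c=vision.camera(n); f=c["frame"]; h=f.shape[0]
    F=h/2/np.tan(np.radians(c["vfov"])/2)
    c["K"]=np.array([[F,0,c["cx"]],[0,F,c["cy"]],[0,0,1.]]); c["D"]=np.array(c["D"],float); c["T"]=np.array(c["camera_from_world"])
    c["bgr"]=f[:,:,::-1].copy(); return c
def ray(c,uv):
    p=cv2.undistortPoints(np.array(uv,float).reshape(-1,1,2),c["K"],c["D"]).reshape(-1,2)
    d=np.c_[p[:,0],-p[:,1],-np.ones(len(p))]@c["T"][:3,:3]
    o=-c["T"][:3,:3].T@c["T"][:3,3]; return o,d
def onz(c,uv,z):
    o,d=ray(c,uv); return o+d*((z-o[2])/d[:,2])[:,None]
def proj(c,P):
    P=np.atleast_2d(P)@c["T"][:3,:3].T+c["T"][:3,3]
    return cv2.projectPoints(P*[1,-1,-1],np.zeros(3),np.zeros(3),c["K"],c["D"])[0].reshape(-1,2)
def tri(c1,u1,c2,u2):
    o1,d1=ray(c1,[u1]);o2,d2=ray(c2,[u2]);A=0;b=0
    for o,d in((o1,d1[0]),(o2,d2[0])):
        d=d/np.linalg.norm(d);M=np.eye(3)-np.outer(d,d);A=A+M;b=b+M@o
    return np.linalg.solve(A,b)
E
python3 - <<'E'
from h import *
for n in("side","top","wrist"):
    c=cam(n);cv2.imwrite(f"pics/{n}0.png",c["bgr"]);print(n,-c["T"][:3,:3].T@c["T"][:3,3],c["D"],c["vfov"])
    np.save(f"{n}0.npy",{k:c[k] for k in("K","D","T","bgr")},allow_pickle=True)
a=cv2.imread("pics/side0.png");b=cv2.imread("pics/wrist0.png")
print(ctrl.get_obs())
E
```

```text
side [ 0.12451758 -1.08688985  1.16889292] [-0.12408108  0.          0.          0.          0.        ] 49.67570918018884
top [ 0.34722887 -0.06683651  1.84227127] [-0.16747276  0.          0.          0.          0.        ] 44.160261841145534
wrist [ 0.31959042 -0.4837932   0.37338525] [0.00863237 0.         0.         0.         0.        ] 65.2784816419403
{'time_s': 0.15, 'q': array([-1.32429783e+00,  1.81404245e-01,  1.60775574e+00, -4.91151150e-05,
        1.35383172e+00, -2.06318108e-01]), 'dq': array([-2.23667668e-04, -1.53845541e-03, -3.51715282e-03,  1.71195720e-03,
        3.32614101e-05, -1.10715879e-03]), 'joint_efforts': array([ 1.13554554e-03, -4.45261502e+01, -3.51688743e+01, -1.70521648e-04,
        5.93853081e-03, -1.48829889e-05]), 'eef_pos': array([ 0.25144823, -0.51663063,  0.23058299]), 'eef_rot': array([-6.98899515e-04,  9.74477510e-01,  2.24484059e-01, -3.80258679e-05]), 'wrist_force': array([-0.53547823,  0.7338825 , -0.13433166]), 'torque': array([-0.03350653, -0.01237743,  0.00188029]), 'grasp_force': 0.0, 'opening': 0.9983427117482531}
```

View pics/top0.png

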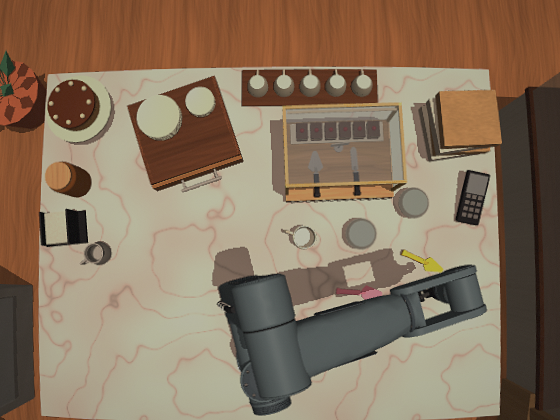

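View pics/side0.png

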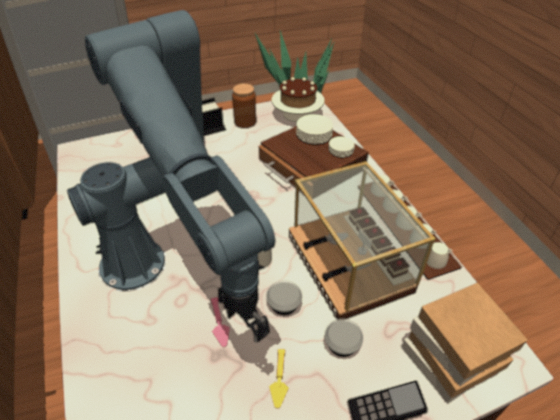

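View pics/wrist0.png

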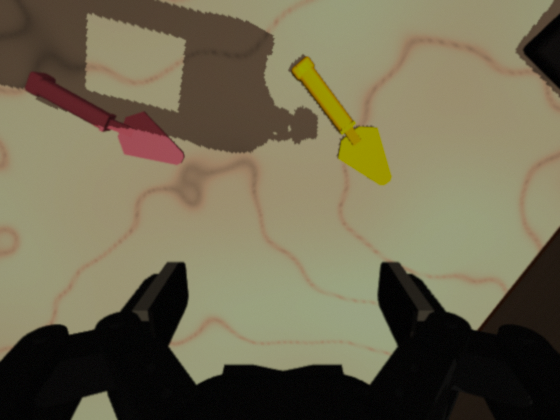

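Top view: dark-handled candidates are at (316,180), with a triangular blade at (316,158), and (356,180), with a narrow blade, so it's the knife. The lookalikes are pink at (360,293) and yellow (423,262), neither under the glass. I choose (316,180) and check it in a close crop, with the drawer handle at (202,181) beside it.

```bash
python3 - <<'E'
from h import *
t=np.load("top0.npy",allow_pickle=True).item()["bgr"]
a=cv2.resize(t[95:215,275:410],None,fx=3.2,fy=3.2,interpolation=cv2.INTER_CUBIC)
b=cv2.resize(t[75:195,120:245],None,fx=2.9,fy=3.2,interpolation=cv2.INTER_CUBIC)
cv2.imwrite("pics/crop.png",np.hstack([a,b])[:600,:800])
E
```

```text
(no output)
```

View pics/crop.png

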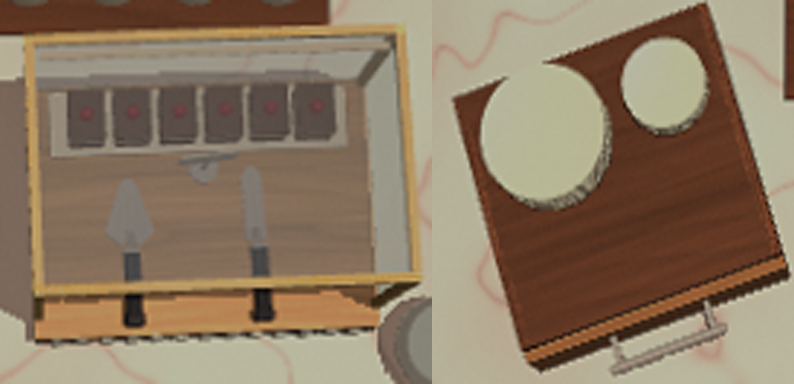

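The crop shows the triangular blade over the left handle, with the tip at about (315,151) and the handle end at (317,197) in the top view. The knife is to the right at (356,180). The drawer bar runs from (182,191) to (222,177).

```bash
python3 - <<'E'
from h import *
L=lambda n:np.load(n+"0.npy",allow_pickle=True).item()
t,s=L("top"),L("side"); np.set_printoptions(precision=4,suppress=True)
g=t["bgr"].max(2); m=(g<60).astype(np.uint8)
for nm,(x0,x1,y0,y1) in dict(server=(305,326,165,202),knife=(345,368,165,200)).items():
    q=np.zeros_like(m);q[y0:y1,x0:x1]=m[y0:y1,x0:x1]
    v,u=np.nonzero(q);p=np.c_[u,v].astype(float);mu=p.mean(0);d=np.linalg.svd(p-mu,full_matrices=False)[2][0]; d*=np.sign(d[1])
    k=(p-mu)@d; e=np.array([mu+d*k.min(),mu+d*k.max()]); print(nm,len(p),"px",e.ravel(),"world front..back",onz(t,e,.072).ravel())
print("tip",onz(t,[(315,151.3)],.053))
print("roof edge",onz(t,[(286.6,186.6),(405.6,182.5)],.246))
print("plinth front edge",onz(t,[(286.6,201),(393.5,199.2)],.05))
# plinth bottom
print("unit top FL FR BR BL\n",onz(t,[(151.7,186),(241.7,159.4),(214.5,76),(127.9,105.3)],.09))
print("bar",onz(t,[(182.6,189.8),(221.2,177)],.057))
print("mug,pots",onz(t,[(302,237)],.085),onz(t,[(358,234),(411,202)],.062), onz(t,[(97,254)],.085))
# side dark
ms=(s["bgr"].max(2)<60).astype(np.uint8)[225:290,295:350]
n,lab,st,ce=cv2.connectedComponentsWithStats(ms)
for i in range(1,n):
    if st[i,4]>20: print("side blob",st[i],ce[i]+[295,225],onz(s,[ce[i]+[295,225]],.065))
E
```

```text
server 61 px [316.3193 186.9256 315.9526 200.1375] world front..back [ 0.5855 -0.1764  0.072   0.5397 -0.1746  0.072 ]
knife 55 px [355.4912 184.6366 359.2105 199.8983] world front..back [ 0.5927 -0.3123  0.072   0.5395 -0.3241  0.072 ]
tip [[ 0.7145 -0.1748  0.053 ]]
roof edge [[ 0.5638 -0.0732  0.246 ]
 [ 0.5747 -0.447   0.246 ]]
plinth front edge [[ 0.5398 -0.0736  0.05  ]
 [ 0.5436 -0.4487  0.05  ]]
unit top FL FR BR BL
 [[0.5915 0.3921 0.09  ]
 [0.6806 0.0798 0.09  ]
 [0.982  0.1776 0.09  ]
 [0.8819 0.4865 0.09  ]]
bar [[0.5815 0.29   0.057 ]
 [0.6252 0.1542 0.057 ]]
mug,pots [[ 0.4128 -0.1248  0.085 ]] [[ 0.4223 -0.3191  0.062 ]
 [ 0.5321 -0.508   0.062 ]] [[0.3569 0.5855 0.085 ]]
side blob [  9  12  23  12 110] [315.2182 241.7273] [[ 0.5928 -0.1752  0.065 ]]
side blob [ 28  42  24  13 127] [334.5118 272.5197] [[ 0.5968 -0.3153  0.065 ]]
```

Emit:
{"fn": "servo_tool", "kwargs": {"steps": [{"dx":0.06,"dy":0.2,"wz":0.03},{"dx":0.12,"dy":0.4,"wz":0.06},{"dx":0.18,"dy":0.6,"wz":0.09},{"dx":0.24,"dy":0.8,"wz":0.12},{"dx":0.3,"dy":1.0,"wz":0.15}], "jaw": 0.32}}

```text
$.steps[0]: bad value
```

Emit:
{"fn": "servo_tool", "kwargs": {"steps": [{"dx":0.06,"dy":0.2,"wz":0.03},{"dx":0.12,"dy":0.4,"wz":0.06},{"dx":0.18,"dy":0.6,"wz":0.09},{"dx":0.24,"dy":0.8,"wz":0.12},{"dx":0.3,"dy":1.0,"wz":0.15}]}}

```text
$.steps[0]: bad value
```

Emit:
{"fn": "servo_tool", "kwargs": {"steps": [{"dx":0.06,"dy":0.2,"dz":0,"wx":0,"wy":0,"wz":0.03},{"dx":0.12,"dy":0.4,"dz":0,"wx":0,"wy":0,"wz":0.06},{"dx":0.18,"dy":0.6,"dz":0,"wx":0,"wy":0,"wz":0.09},{"dx":0.24,"dy":0.8,"dz":0,"wx":0,"wy":0,"wz":0.12},{"dx":0.3,"dy":1.0,"dz":0,"wx":0,"wy":0,"wz":0.15}], "jaw": 0.32}}

```text
time_s: 0.57
eef_pos: [0.2816, -0.4159, 0.2309]
eef_rot: [-0.0, 0.894, 0.448, 0.0]
wrist_force: [0.8, 0.8, -0.3]
opening: 0.328
grasp_force: 0.0
```

Emit:
{"fn": "servo_tool", "kwargs": {"steps": [{"dx":0.06,"dy":0.2,"dz":0,"wx":0,"wy":0,"wz":0.03},{"dx":0.12,"dy":0.4,"dz":0,"wx":0,"wy":0,"wz":0.06},{"dx":0.18,"dy":0.6,"dz":0,"wx":0,"wy":0,"wz":0.09},{"dx":0.24,"dy":0.8,"dz":0,"wx":0,"wy":0,"wz":0.12},{"dx":0.3,"dy":1.0,"dz":0,"wx":0,"wy":0,"wz":0.15}]}}

```text
time_s: 0.98
eef_pos: [0.3116, -0.3159, 0.2311]
eef_rot: [-0.0, 0.765, 0.644, 0.0]
wrist_force: [-0.0, -0.6, 0.1]
opening: 0.323
grasp_force: 0.0
```

Emit:
{"fn": "servo_tool", "kwargs": {"steps": [{"dx":0.06,"dy":0.2,"dz":0,"wx":0,"wy":0,"wz":0.03},{"dx":0.12,"dy":0.4,"dz":0,"wx":0,"wy":0,"wz":0.06},{"dx":0.18,"dy":0.6,"dz":0,"wx":0,"wy":0,"wz":0.09},{"dx":0.24,"dy":0.8,"dz":0,"wx":0,"wy":0,"wz":0.12},{"dx":0.3,"dy":1.0,"dz":0,"wx":0,"wy":0,"wz":0.155}]}}

```text
time_s: 1.4
eef_pos: [0.3416, -0.2159, 0.2311]
eef_rot: [-0.0, 0.587, 0.809, 0.0]
wrist_force: [-0.1, -0.2, 0.1]
opening: 0.319
grasp_force: 0.0
```

Emit:
{"fn": "servo_tool", "kwargs": {"steps": [{"dx":0.06,"dy":0.2,"dz":0,"wx":0,"wy":0,"wz":0},{"dx":0.12,"dy":0.4,"dz":0,"wx":0,"wy":0,"wz":0},{"dx":0.18,"dy":0.6,"dz":0,"wx":0,"wy":0,"wz":0},{"dx":0.24,"dy":0.8,"dz":0,"wx":0,"wy":0,"wz":0},{"dx":0.3,"dy":1.0,"dz":0,"wx":0,"wy":0,"wz":0}]}}

```text
time_s: 1.82
eef_pos: [0.3716, -0.116, 0.2312]
eef_rot: [-0.0, 0.589, 0.808, 0.0]
wrist_force: [0.0, -0.1, 0.7]
opening: 0.321
grasp_force: 0.0
```

Emit:
{"fn": "servo_tool", "kwargs": {"steps": [{"dx":0.1,"dy":0.2,"dz":0,"wx":0,"wy":0,"wz":0},{"dx":0.2,"dy":0.4,"dz":0,"wx":0,"wy":0,"wz":0},{"dx":0.3,"dy":0.6,"dz":0,"wx":0,"wy":0,"wz":0},{"dx":0.4,"dy":0.8,"dz":0,"wx":0,"wy":0,"wz":0},{"dx":0.5,"dy":1.0,"dz":0,"wx":0,"wy":0,"wz":0}]}}

```text
time_s: 2.23
eef_pos: [0.4218, -0.0159, 0.2312]
eef_rot: [-0.0, 0.589, 0.808, -0.0]
wrist_force: [1.6, 0.4, 0.5]
opening: 0.32
grasp_force: 0.0
```

Emit:
{"fn": "servo_tool", "kwargs": {"steps": [{"dx":0.16,"dy":0.2,"dz":0,"wx":0,"wy":0,"wz":0},{"dx":0.32,"dy":0.4,"dz":0,"wx":0,"wy":0,"wz":0},{"dx":0.48,"dy":0.6,"dz":0,"wx":0,"wy":0,"wz":0},{"dx":0.64,"dy":0.8,"dz":0,"wx":0,"wy":0,"wz":0},{"dx":0.8,"dy":1.0,"dz":0,"wx":0,"wy":0,"wz":0}]}}

```text
time_s: 2.65
eef_pos: [0.502, 0.0842, 0.231]
eef_rot: [-0.0, 0.589, 0.808, -0.0]
wrist_force: [-0.1, -1.0, 1.0]
opening: 0.32
grasp_force: 0.0
```

```bash
python3 - <<'E'
from h import *
c=cam("wrist");o=ctrl.get_obs();print(o["eef_pos"],o["q"])
cv2.imwrite("pics/w1.png",c["bgr"]);np.save("w1.npy",{k:c[k] for k in("K","D","T","bgr")},allow_pickle=True)
print(proj(c,[[.6034,.2221,.057],[.5815,.29,.057],[.6252,.1542,.057]]))
E
```

```text
[0.50416654 0.08679249 0.23120015] [-0.0633813   0.03639258  1.76579185  0.0024222   1.33773837 -0.3764202 ]
[[438.04909251  71.86092044]
 [450.62133304 -20.75637472]
 [427.29306737 151.47697747]]
```

View pics/w1.png

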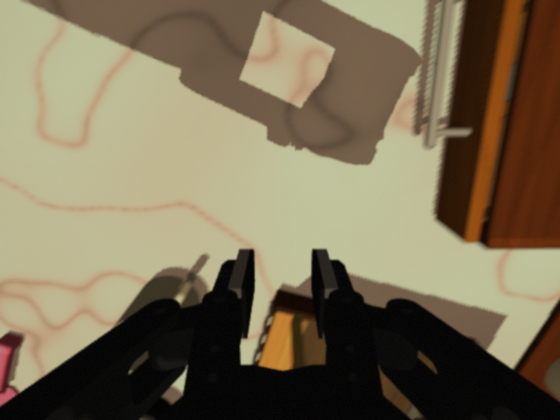

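Wrist view: the drawer bar's right end is at (432,147) and its axis passes through about (451,0). The fingers are at (245,255) and (320,255).

```bash
python3 - <<'E'
from h import *
c=np.load("w1.npy",allow_pickle=True).item()
hsv=cv2.cvtColor(c["bgr"],cv2.COLOR_BGR2HSV)
pts=[]
for v in (5,20,40,60,80,100,115):
    r=c["bgr"][v,415:480].astype(int); s=r.max(1)-r.min(1); k=np.nonzero((s<22)&(r.max(1)>90))[0]+415
    print(v,k.min() if len(k) else None,k.max() if len(k) else None)
    if len(k): pts.append((np.median(k),v))
P=onz(c,pts,.055);print(P)
d=P[0]-P[-1];print("yaw",np.degrees(np.arctan2(-d[0],d[1])), "end",onz(c,[(432,147)],.055))
E
```

```text
5 None None
20 None None
40 None None
60 None None
80 None None
100 None None
115 None NoneTraceback (most recent call last):
  File "<stdin>", line 9, in <module>
  File "h.py", line 14, in onz
    o,d=ray(c,uv); return o+d*((z-o[2])/d[:,2])[:,None]
        ~~~^^^^^^
  File "h.py", line 10, in ray
    p=cv2.undistortPoints(np.array(uv,float).reshape(-1,1,2),c["K"],c["D"]).reshape(-1,2)
      ~~~~~~~~~~~~~~~~~~~^^^^^^^^^^^^^^^^^^^^^^^^^^^^^^^^^^^^^^^^^^^^^^^^^^
cv2.error: OpenCV(4.12.0) /io/opencv/modules/calib3d/src/undistort.dispatch.cpp:347: error: (-215:Assertion failed) CV_IS_MAT(_src) && CV_IS_MAT(_dst) && (_src->rows == 1 || _src->cols == 1) && (_dst->rows == 1 || _dst->cols == 1) && _src->cols + _src->rows - 1 == _dst->rows + _dst->cols - 1 && (CV_MAT_TYPE(_src->type) == CV_32FC2 || CV_MAT_TYPE(_src->type) == CV_64FC2) && (CV_MAT_TYPE(_dst->type) == CV_32FC2 || CV_MAT_TYPE(_dst->type) == CV_64FC2) in function 'cvUndistortPointsInternal'
```

```bash
python3 - <<'E'
from h import *
c=np.load("w1.npy",allow_pickle=True).item()
for v in (10,60,110): print(v,[tuple(int(z) for z in p) for p in c["bgr"][v,424:470:3]])
P=onz(c,[(451.5,0),(444,60),(437,110),(432,147)],.055);print(P)
d=P[0]-P[-1];print("yaw",np.degrees(np.arctan2(-d[0],d[1])))
E
```

```text
10 [(133, 168, 170), (94, 121, 133), (72, 93, 113), (74, 96, 115), (116, 148, 154), (113, 145, 146), (83, 107, 114), (95, 120, 133), (110, 136, 150), (111, 138, 150), (128, 161, 166), (140, 177, 179), (118, 150, 157), (61, 81, 97), (19, 32, 50), (3, 18, 40)]
60 [(72, 93, 114), (74, 96, 116), (106, 135, 145), (107, 137, 139), (82, 104, 112), (101, 127, 140), (110, 137, 152), (114, 144, 154), (134, 170, 174), (139, 175, 180), (108, 138, 148), (49, 66, 83), (7, 23, 42), (8, 24, 43), (5, 21, 40), (3, 22, 41)]
110 [(89, 115, 141), (87, 111, 134), (78, 100, 113), (104, 131, 144), (112, 141, 155), (118, 149, 159), (134, 170, 177), (126, 160, 168), (76, 100, 114), (27, 42, 61), (8, 21, 42), (5, 21, 42), (7, 20, 41), (8, 23, 43), (1, 20, 43), (9, 26, 47)]
[[0.58979132 0.27740191 0.055     ]
 [0.60486259 0.23306113 0.055     ]
 [0.61796224 0.19217155 0.055     ]
 [0.62857315 0.15950261 0.055     ]]
yaw 18.208118532123386
```

Emit:
{"fn": "servo_tool", "kwargs": {"steps": [{"dx":0.1,"dy":0.14,"dz":-0.06,"wx":0,"wy":0,"wz":0},{"dx":0.2,"dy":0.27,"dz":-0.12,"wx":0,"wy":0,"wz":0},{"dx":0.3,"dy":0.41,"dz":-0.18,"wx":0,"wy":0,"wz":0},{"dx":0.4,"dy":0.54,"dz":-0.24,"wx":0,"wy":0,"wz":0},{"dx":0.5,"dy":0.68,"dz":-0.3,"wx":0,"wy":0,"wz":0}]}}

```text
time_s: 3.12
eef_pos: [0.5518, 0.1515, 0.2006]
eef_rot: [-0.0, 0.589, 0.808, -0.0]
wrist_force: [0.2, 0.7, 0.5]
opening: 0.323
grasp_force: 0.0
```

Emit:
{"fn": "servo_tool", "kwargs": {"steps": [{"dx":0.1,"dy":0.14,"dz":-0.06,"wx":0,"wy":0,"wz":0},{"dx":0.2,"dy":0.27,"dz":-0.12,"wx":0,"wy":0,"wz":0},{"dx":0.3,"dy":0.41,"dz":-0.18,"wx":0,"wy":0,"wz":0},{"dx":0.4,"dy":0.54,"dz":-0.24,"wx":0,"wy":0,"wz":0},{"dx":0.5,"dy":0.68,"dz":-0.3,"wx":0,"wy":0,"wz":0}]}}

```text
time_s: 3.53
eef_pos: [0.6017, 0.2195, 0.1705]
eef_rot: [-0.0, 0.589, 0.808, -0.0]
wrist_force: [-0.8, -0.3, -0.1]
opening: 0.317
grasp_force: 0.0
```

Emit:
{"fn": "servo_tool", "kwargs": {"steps": [{"dx":0,"dy":0,"dz":-0.2,"wx":0,"wy":0,"wz":0},{"dx":0,"dy":0,"dz":-0.4,"wx":0,"wy":0,"wz":0},{"dx":0,"dy":0,"dz":-0.6,"wx":0,"wy":0,"wz":0},{"dx":0,"dy":0,"dz":-0.8,"wx":0,"wy":0,"wz":0},{"dx":0,"dy":0,"dz":-0.9,"wx":0,"wy":0,"wz":0}]}}

```text
time_s: 3.95
eef_pos: [0.5996, 0.2186, 0.078]
eef_rot: [-0.002, 0.589, 0.808, -0.002]
wrist_force: [0.1, -0.3, -0.1]
opening: 0.321
grasp_force: 0.0
```

```bash
python3 - <<'E'
from h import *
c=cam("wrist");o=ctrl.get_obs();print(o["eef_pos"])
cv2.imwrite("pics/w2.png",c["bgr"])
E
```

```text
[0.5988327  0.21840184 0.07680976]
```

View pics/w2.png

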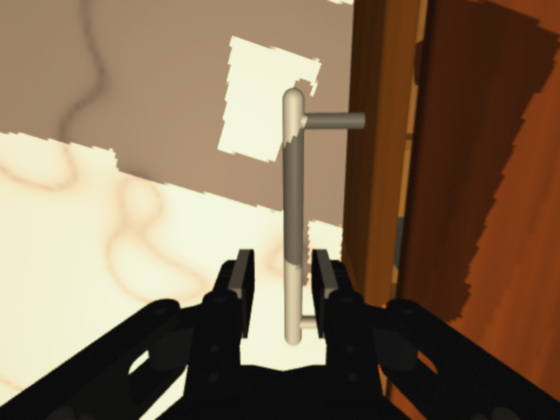

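Wrist view: the bar is at column 293 and the gap between the fingers is centred at about 283 (fingers at 253 and 313). I need to shift about 5 mm into the unit, go down and close.

Emit:
{"fn": "servo_tool", "kwargs": {"steps": [{"dx":0.03,"dy":0.02,"dz":0,"wx":0,"wy":0,"wz":0},{"dx":0.05,"dy":0.03,"dz":-0.1,"wx":0,"wy":0,"wz":0},{"dx":0.05,"dy":0.03,"dz":-0.2,"wx":0,"wy":0,"wz":0},{"dx":0.05,"dy":0.03,"dz":-0.3,"wx":0,"wy":0,"wz":0},{"dx":0.05,"dy":0.03,"dz":-0.38,"wx":0,"wy":0,"wz":0}]}}

```text
time_s: 4.42
eef_pos: [0.6064, 0.2219, 0.0423]
eef_rot: [-0.0, 0.589, 0.808, -0.0]
wrist_force: [-0.4, -0.6, 0.7]
opening: 0.315
grasp_force: 0.0
```

Emit:
{"fn": "servo_tool", "kwargs": {"steps": [{"dx":0,"dy":0,"dz":0,"wx":0,"wy":0,"wz":0},{"dx":0,"dy":0,"dz":0,"wx":0,"wy":0,"wz":0},{"dx":0,"dy":0,"dz":0,"wx":0,"wy":0,"wz":0},{"dx":0,"dy":0,"dz":0,"wx":0,"wy":0,"wz":0},{"dx":0,"dy":0,"dz":0,"wx":0,"wy":0,"wz":0}], "jaw": 0}}

```text
time_s: 4.83
eef_pos: [0.6046, 0.2215, 0.0417]
eef_rot: [-0.001, 0.589, 0.808, -0.002]
wrist_force: [-4.2, -1.2, -10.5]
opening: 0.101
grasp_force: 58.3
```

Emit:
{"fn": "servo_tool", "kwargs": {"steps": [{"dx":-0.06,"dy":-0.02,"dz":0,"wx":0,"wy":0,"wz":0},{"dx":-0.14,"dy":-0.046,"dz":0,"wx":0,"wy":0,"wz":0},{"dx":-0.25,"dy":-0.081,"dz":0,"wx":0,"wy":0,"wz":0},{"dx":-0.36,"dy":-0.117,"dz":0,"wx":0,"wy":0,"wz":0},{"dx":-0.475,"dy":-0.155,"dz":0,"wx":0,"wy":0,"wz":0}]}}

```text
time_s: 5.25
eef_pos: [0.5575, 0.2059, 0.0418]
eef_rot: [-0.0, 0.589, 0.808, -0.0]
wrist_force: [3.2, 0.1, -23.2]
opening: 0.102
grasp_force: 58.9
```

Emit:
{"fn": "servo_tool", "kwargs": {"steps": [{"dx":-0.1,"dy":-0.033,"dz":0,"wx":0,"wy":0,"wz":0},{"dx":-0.2,"dy":-0.065,"dz":0,"wx":0,"wy":0,"wz":0},{"dx":-0.3,"dy":-0.098,"dz":0,"wx":0,"wy":0,"wz":0},{"dx":-0.4,"dy":-0.13,"dz":0,"wx":0,"wy":0,"wz":0},{"dx":-0.5,"dy":-0.163,"dz":0,"wx":0,"wy":0,"wz":0}]}}

```text
time_s: 5.67
eef_pos: [0.5073, 0.1892, 0.0418]
eef_rot: [-0.0, 0.589, 0.808, -0.001]
wrist_force: [4.9, -1.2, -27.7]
opening: 0.098
grasp_force: 58.8
```

Emit:
{"fn": "servo_tool", "kwargs": {"steps": [{"dx":-0.1,"dy":-0.033,"dz":0,"wx":0,"wy":0,"wz":0},{"dx":-0.2,"dy":-0.065,"dz":0,"wx":0,"wy":0,"wz":0},{"dx":-0.3,"dy":-0.098,"dz":0,"wx":0,"wy":0,"wz":0},{"dx":-0.4,"dy":-0.13,"dz":0,"wx":0,"wy":0,"wz":0},{"dx":-0.5,"dy":-0.163,"dz":0,"wx":0,"wy":0,"wz":0}]}}

```text
time_s: 6.08
eef_pos: [0.4572, 0.1726, 0.0418]
eef_rot: [-0.0, 0.589, 0.808, -0.001]
wrist_force: [4.7, -3.9, -28.7]
opening: 0.102
grasp_force: 58.4
```

Emit:
{"fn": "servo_tool", "kwargs": {"steps": [{"dx":-0.1,"dy":-0.033,"dz":0,"wx":0,"wy":0,"wz":0},{"dx":-0.2,"dy":-0.065,"dz":0,"wx":0,"wy":0,"wz":0},{"dx":-0.27,"dy":-0.088,"dz":0,"wx":0,"wy":0,"wz":0},{"dx":-0.34,"dy":-0.111,"dz":0,"wx":0,"wy":0,"wz":0},{"dx":-0.39,"dy":-0.127,"dz":0,"wx":0,"wy":0,"wz":0}]}}

```text
time_s: 6.5
eef_pos: [0.4179, 0.1596, 0.0418]
eef_rot: [0.0, 0.589, 0.808, -0.001]
wrist_force: [4.4, -5.8, -32.4]
opening: 0.098
grasp_force: 58.0
```

Emit:
{"fn": "servo_tool", "kwargs": {"steps": [{"dx":-0.015,"dy":-0.004,"dz":0,"wx":0,"wy":0,"wz":0},{"dx":-0.03,"dy":-0.009,"dz":0,"wx":0,"wy":0,"wz":0},{"dx":-0.045,"dy":-0.014,"dz":0,"wx":0,"wy":0,"wz":0},{"dx":-0.06,"dy":-0.018,"dz":0,"wx":0,"wy":0,"wz":0},{"dx":-0.06,"dy":-0.018,"dz":0,"wx":0,"wy":0,"wz":0}]}}

```text
time_s: 6.92
eef_pos: [0.4147, 0.1585, 0.0419]
eef_rot: [0.002, 0.589, 0.808, 0.001]
wrist_force: [13.8, -1.6, -44.3]
opening: 0.103
grasp_force: 58.1
```

Emit:
{"fn": "servo_tool", "kwargs": {"steps": [{"dx":0,"dy":0,"dz":0,"wx":0,"wy":0,"wz":0},{"dx":0,"dy":0,"dz":0,"wx":0,"wy":0,"wz":0},{"dx":0,"dy":0,"dz":0,"wx":0,"wy":0,"wz":0},{"dx":0,"dy":0,"dz":0,"wx":0,"wy":0,"wz":0},{"dx":0,"dy":0,"dz":0.05,"wx":0,"wy":0,"wz":0}], "jaw": 0.32}}

```text
time_s: 7.33
eef_pos: [0.4143, 0.1594, 0.0489]
eef_rot: [0.0, 0.589, 0.808, 0.0]
wrist_force: [-0.3, 0.5, 0.4]
opening: 0.319
grasp_force: 0.0
```

Emit:
{"fn": "servo_tool", "kwargs": {"steps": [{"dx":0,"dy":0,"dz":0.15,"wx":0,"wy":0,"wz":0},{"dx":0,"dy":0,"dz":0.35,"wx":0,"wy":0,"wz":0},{"dx":0,"dy":0,"dz":0.6,"wx":0,"wy":0,"wz":0},{"dx":0,"dy":0,"dz":0.8,"wx":0,"wy":0,"wz":0},{"dx":0,"dy":0,"dz":1.0,"wx":0,"wy":0,"wz":0}]}}

```text
time_s: 7.75
eef_pos: [0.4144, 0.1595, 0.1505]
eef_rot: [0.001, 0.589, 0.808, 0.001]
wrist_force: [-0.6, -0.7, -0.6]
opening: 0.317
grasp_force: 0.0
```

Emit:
{"fn": "servo_tool", "kwargs": {"steps": [{"dx":-0.02,"dy":-0.2,"dz":0.2,"wx":0,"wy":0,"wz":0.035},{"dx":-0.04,"dy":-0.4,"dz":0.4,"wx":0,"wy":0,"wz":0.07},{"dx":-0.06,"dy":-0.6,"dz":0.6,"wx":0,"wy":0,"wz":0.105},{"dx":-0.08,"dy":-0.8,"dz":0.8,"wx":0,"wy":0,"wz":0.14},{"dx":-0.1,"dy":-1.0,"dz":1.0,"wx":0,"wy":0,"wz":0.175}]}}

```text
time_s: 8.17
eef_pos: [0.4038, 0.0587, 0.2502]
eef_rot: [0.001, 0.345, 0.939, 0.0]
wrist_force: [0.2, -0.4, -0.3]
opening: 0.318
grasp_force: 0.0
```

```bash
python3 - <<'E'
from h import *
c=cam("top");o=ctrl.get_obs();print(o["eef_pos"],o["eef_rot"],o["q"],o["time_s"])
np.save("top1.npy",{k:c[k] for k in("K","D","T","bgr")},allow_pickle=True)
cv2.imwrite("pics/t1.png",cv2.resize(c["bgr"][60:280,110:340],None,fx=2.6,fy=2.6,interpolation=cv2.INTER_CUBIC))
E
```

```text
[0.40586165 0.05581254 0.25435218] [ 4.13986659e-03  3.40539347e-01  9.40221094e-01 -3.31774127e-04] [-0.15317095 -0.24075517  1.97022304 -0.00228149  1.4041294  -1.02861059] 8.2167
```

View pics/t1.png

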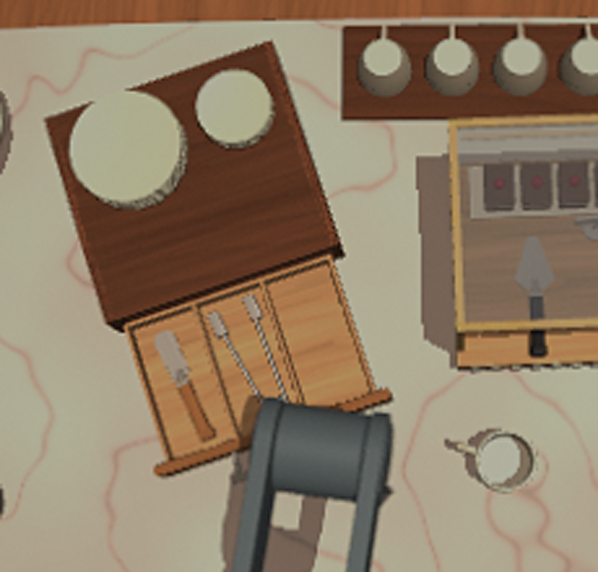

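Top view: the palette is in the left compartment (crop 185,390), the tongs are in the middle one (crop 245,350), and the right one is empty (crop 320,330). I'll use place_right. Next I measure it, then go to the pre-grasp pose.

```bash
python3 - <<'E'
from h import *
np.set_printoptions(precision=4,suppress=True)
c=np.load("top1.npy",allow_pickle=True).item()
f=lambda *p:np.array(p)/2.6+[110,60]
print("board ends L,R (top .077)",onz(c,f((156,470),(392,394)),.077))
print("right comp: back-left,back-right,front-right(.062)",onz(c,f((266,285),(331,262),(371,388)),.062))
print("drawer left back",onz(c,f((128,330)),.062))
E
```

```text
board ends L,R (top .077) [[0.4027 0.3283 0.077 ]
 [0.5013 0.0152 0.077 ]]
right comp: back-left,back-right,front-right(.062) [[0.6509 0.185  0.062 ]
 [0.6812 0.0975 0.062 ]
 [0.5108 0.0438 0.062 ]]
drawer left back [[0.5919 0.3723 0.062 ]]
```

Emit:
{"fn": "servo_tool", "kwargs": {"steps": [{"dx":0,"dy":-0.18,"dz":0,"wx":0,"wy":0,"wz":0.025},{"dx":0,"dy":-0.36,"dz":0,"wx":0,"wy":0,"wz":0.05},{"dx":0,"dy":-0.54,"dz":0,"wx":0,"wy":0,"wz":0.075},{"dx":0,"dy":-0.72,"dz":0,"wx":0,"wy":0,"wz":0.1},{"dx":0,"dy":-0.9,"dz":0,"wx":0,"wy":0,"wz":0.12}], "jaw": 0.7}}

```text
time_s: 8.63
eef_pos: [0.404, -0.0314, 0.2492]
eef_rot: [0.001, 0.164, 0.987, -0.0]
wrist_force: [0.4, -0.1, 0.4]
opening: 0.7
grasp_force: 0.0
```

Emit:
{"fn": "servo_tool", "kwargs": {"steps": [{"dx":0,"dy":-0.18,"dz":0,"wx":0,"wy":0,"wz":0.02},{"dx":0,"dy":-0.36,"dz":0,"wx":0,"wy":0,"wz":0.04},{"dx":0,"dy":-0.54,"dz":0,"wx":0,"wy":0,"wz":0.06},{"dx":0,"dy":-0.72,"dz":0,"wx":0,"wy":0,"wz":0.08},{"dx":0,"dy":-0.9,"dz":0,"wx":0,"wy":0,"wz":0.1}]}}

```text
time_s: 9.05
eef_pos: [0.4041, -0.1215, 0.2492]
eef_rot: [0.001, 0.008, 1.0, -0.0]
wrist_force: [0.6, 0.6, -0.2]
opening: 0.702
grasp_force: 0.0
```

Emit:
{"fn": "servo_tool", "kwargs": {"steps": [{"dx":0.1,"dy":-0.1,"dz":0,"wx":0,"wy":-0.03,"wz":0},{"dx":0.2,"dy":-0.2,"dz":-0.1,"wx":0,"wy":-0.06,"wz":0},{"dx":0.3,"dy":-0.3,"dz":-0.2,"wx":0,"wy":-0.09,"wz":0},{"dx":0.4,"dy":-0.4,"dz":-0.3,"wx":0,"wy":-0.12,"wz":0},{"dx":0.5,"dy":-0.5,"dz":-0.4,"wx":0,"wy":-0.15,"wz":0}]}}

```text
time_s: 9.47
eef_pos: [0.4548, -0.1717, 0.2097]
eef_rot: [0.237, 0.009, 0.972, 0.0]
wrist_force: [1.8, -0.2, -0.6]
opening: 0.701
grasp_force: 0.0
```

Emit:
{"fn": "servo_tool", "kwargs": {"steps": [{"dx":0.12,"dy":-0.01,"dz":-0.1,"wx":0,"wy":-0.015,"wz":0.002},{"dx":0.3,"dy":-0.02,"dz":-0.2,"wx":0,"wy":-0.03,"wz":0.005},{"dx":0.5,"dy":-0.03,"dz":-0.3,"wx":0,"wy":-0.042,"wz":0.005},{"dx":0.7,"dy":-0.03,"dz":-0.37,"wx":0,"wy":-0.042,"wz":0.005},{"dx":0.8,"dy":-0.03,"dz":-0.37,"wx":0,"wy":-0.042,"wz":0.005}]}}

```text
time_s: 9.88
eef_pos: [0.5345, -0.1733, 0.1704]
eef_rot: [0.297, 0.002, 0.955, 0.005]
wrist_force: [-0.1, 0.3, -0.0]
opening: 0.702
grasp_force: 0.0
```

```bash
python3 - <<'E'
from h import *
c=cam("wrist");o=ctrl.get_obs();print(o["eef_pos"],o["eef_rot"],o["q"])
np.save("w3.npy",{k:c[k] for k in("K","D","T","bgr")},allow_pickle=True)
cv2.imwrite("pics/w3.png",c["bgr"]);P=[[.7145,-.1748,.053],[.5495,-.175,.065],[.6335,-.175,.065],[.569,-.175,.246]]
print(proj(c,P))
E
```

```text
[ 0.5357825  -0.17372517  0.17172303] [0.29720387 0.00110539 0.95480167 0.00473426] [-0.76326961 -0.08404952  2.14051404  0.63619716  0.73494597 -2.73657491]
[[280.53472288 245.91286448]
 [279.26490264 142.89270082]
 [279.98553326 212.14606874]
 [281.66218863 464.56063763]]
```

View pics/w3.png

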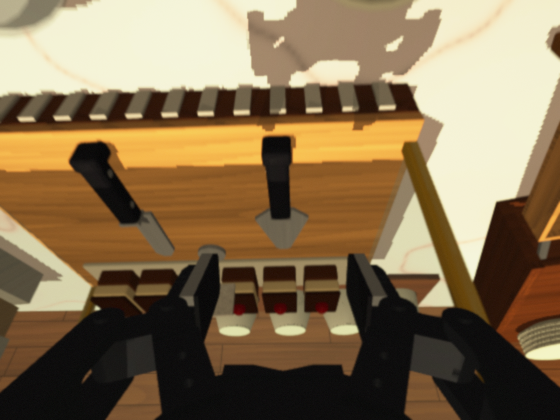

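Wrist view: the server's handle end is at (277,140), the blade root at (280,215) and the tip at (285,247), all within a few pixels of the prediction. The knife is at left (115,190), and the brass side strip at right (440,220). The server is turned about 1.5 degrees. I'm going in along the tool axis.

Emit:
{"fn": "servo_tool", "kwargs": {"steps": [{"dx":0.1,"dy":0,"dz":-0.14,"wx":0,"wy":0,"wz":0.004},{"dx":0.2,"dy":0,"dz":-0.28,"wx":0,"wy":0,"wz":0.008},{"dx":0.32,"dy":0,"dz":-0.45,"wx":0,"wy":0,"wz":0.008},{"dx":0.44,"dy":-0.01,"dz":-0.62,"wx":0,"wy":0,"wz":0.008},{"dx":0.56,"dy":-0.01,"dz":-0.8,"wx":0,"wy":0,"wz":0.008}]}}

```text
time_s: 10.35
eef_pos: [0.5914, -0.1751, 0.0925]
eef_rot: [0.298, -0.012, 0.954, 0.008]
wrist_force: [0.3, -0.2, 0.3]
opening: 0.698
grasp_force: 0.0
```

Emit:
{"fn": "servo_tool", "kwargs": {"steps": [{"dx":0.06,"dy":0,"dz":-0.08,"wx":0,"wy":0,"wz":0},{"dx":0.12,"dy":0,"dz":-0.16,"wx":0,"wy":0,"wz":0},{"dx":0.18,"dy":0,"dz":-0.24,"wx":0,"wy":0,"wz":0},{"dx":0.22,"dy":0,"dz":-0.3,"wx":0,"wy":0,"wz":0},{"dx":0.22,"dy":0,"dz":-0.3,"wx":0,"wy":0,"wz":0}]}}

```text
time_s: 10.77
eef_pos: [0.6125, -0.1744, 0.0613]
eef_rot: [0.297, -0.011, 0.955, 0.009]
wrist_force: [0.2, -0.1, 0.7]
opening: 0.7
grasp_force: 0.0
```

```bash
python3 - <<'E'
from h import *
c=cam("wrist");o=ctrl.get_obs();print(o["eef_pos"],o["eef_rot"],o["wrist_force"])
cv2.imwrite("pics/w4.png",c["bgr"])
E
```

```text
[ 0.61232114 -0.17447231  0.06169353] [ 0.29704175 -0.01127817  0.95476026  0.00847592] [ 0.65509915 -0.21884662  0.79817768]
```

View pics/w4.png

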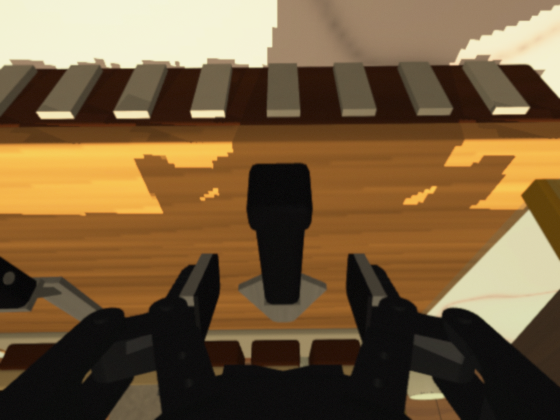

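The handle at (280,240) is centred between the fingers at (205,275) and (360,275). I'm going down 3 mm more and closing.

Emit:
{"fn": "servo_tool", "kwargs": {"steps": [{"dx":0.02,"dy":0,"dz":-0.02,"wx":0,"wy":0,"wz":0},{"dx":0.03,"dy":0,"dz":-0.035,"wx":0,"wy":0,"wz":0},{"dx":0.03,"dy":0,"dz":-0.035,"wx":0,"wy":0,"wz":0},{"dx":0.03,"dy":0,"dz":-0.035,"wx":0,"wy":0,"wz":0},{"dx":0.03,"dy":0,"dz":-0.035,"wx":0,"wy":0,"wz":0}]}}

```text
time_s: 11.23
eef_pos: [0.6151, -0.1747, 0.0581]
eef_rot: [0.297, -0.011, 0.955, 0.008]
wrist_force: [0.7, 0.3, 0.7]
opening: 0.7
grasp_force: 0.0
```

Emit:
{"fn": "servo_tool", "kwargs": {"steps": [{"dx":0,"dy":0,"dz":0,"wx":0,"wy":0,"wz":0},{"dx":0,"dy":0,"dz":0,"wx":0,"wy":0,"wz":0},{"dx":0,"dy":0,"dz":0,"wx":0,"wy":0,"wz":0},{"dx":0,"dy":0,"dz":0,"wx":0,"wy":0,"wz":0},{"dx":0,"dy":0,"dz":0,"wx":0,"wy":0,"wz":0}], "jaw": 0}}

```text
time_s: 11.65
eef_pos: [0.6152, -0.1748, 0.058]
eef_rot: [0.297, -0.011, 0.955, 0.008]
wrist_force: [-1.0, -0.5, 2.3]
opening: 0.194
grasp_force: 58.9
```

Emit:
{"fn": "servo_tool", "kwargs": {"steps": [{"dx":0,"dy":0,"dz":0,"wx":0,"wy":0,"wz":0},{"dx":0,"dy":0,"dz":0,"wx":0,"wy":0,"wz":0},{"dx":0,"dy":0,"dz":0,"wx":0,"wy":0,"wz":0},{"dx":0,"dy":0,"dz":0.03,"wx":0,"wy":0,"wz":0},{"dx":0,"dy":0,"dz":0.06,"wx":0,"wy":0,"wz":0}]}}

```text
time_s: 12.07
eef_pos: [0.6146, -0.1743, 0.0633]
eef_rot: [0.296, -0.011, 0.955, 0.009]
wrist_force: [0.1, -0.3, -0.1]
opening: 0.193
grasp_force: 58.5
```

Emit:
{"fn": "servo_tool", "kwargs": {"steps": [{"dx":-0.06,"dy":0,"dz":0.07,"wx":0,"wy":0,"wz":0},{"dx":-0.15,"dy":0,"dz":0.15,"wx":0,"wy":0,"wz":0},{"dx":-0.26,"dy":0,"dz":0.23,"wx":0,"wy":0,"wz":0},{"dx":-0.38,"dy":0,"dz":0.32,"wx":0,"wy":0,"wz":0},{"dx":-0.5,"dy":0,"dz":0.4,"wx":0,"wy":0,"wz":0}]}}

```text
time_s: 12.48
eef_pos: [0.5644, -0.1744, 0.104]
eef_rot: [0.297, -0.011, 0.955, 0.008]
wrist_force: [0.1, 0.3, -1.2]
opening: 0.195
grasp_force: 58.6
```

Emit:
{"fn": "servo_tool", "kwargs": {"steps": [{"dx":-0.16,"dy":0,"dz":0.1,"wx":0,"wy":0,"wz":0},{"dx":-0.32,"dy":0,"dz":0.2,"wx":0,"wy":0,"wz":0},{"dx":-0.48,"dy":0,"dz":0.3,"wx":0,"wy":0,"wz":0},{"dx":-0.64,"dy":0,"dz":0.4,"wx":0,"wy":0,"wz":0},{"dx":-0.8,"dy":0,"dz":0.5,"wx":0,"wy":0,"wz":0}]}}

```text
time_s: 12.9
eef_pos: [0.484, -0.1742, 0.1539]
eef_rot: [0.296, -0.011, 0.955, 0.008]
wrist_force: [0.3, -0.3, -0.3]
opening: 0.194
grasp_force: 58.6
```

```bash
python3 - <<'E'
from h import *
o=ctrl.get_obs();print(o["eef_pos"],o["eef_rot"],o["q"])
E
```

```text
[ 0.4839852  -0.17423798  0.15389338] [ 0.29648659 -0.01087427  0.95493746  0.00847937] [-0.87857027 -0.16331297  2.25223899  0.68992621  0.78576855 -2.90498995]
```

Emit:
{"fn": "servo_tool", "kwargs": {"steps": [{"dx":-0.09,"dy":0.02,"dz":0.03,"wx":0,"wy":0,"wz":-0.012},{"dx":-0.18,"dy":0.04,"dz":0.06,"wx":0,"wy":0,"wz":-0.024},{"dx":-0.27,"dy":0.06,"dz":0.1,"wx":0,"wy":0,"wz":-0.036},{"dx":-0.36,"dy":0.08,"dz":0.15,"wx":0,"wy":0,"wz":-0.048},{"dx":-0.45,"dy":0.1,"dz":0.2,"wx":0,"wy":0,"wz":-0.06}]}}

```text
time_s: 13.32
eef_pos: [0.4392, -0.1643, 0.1736]
eef_rot: [0.296, 0.08, 0.952, -0.02]
wrist_force: [-0.7, -0.6, -1.0]
opening: 0.196
grasp_force: 58.6
```

```bash
python3 - <<'E'
from h import *
o=ctrl.get_obs();print(o["eef_pos"],o["eef_rot"],o["q"])
E
```

```text
[ 0.43920833 -0.16428991  0.17356103] [ 0.29594101  0.08013588  0.95163355 -0.01976747] [-0.89603777 -0.39680706  2.37236029  0.57449986  0.7852986  -2.63299547]
```

Emit:
{"fn": "servo_tool", "kwargs": {"steps": [{"dx":0,"dy":0.2,"dz":0,"wx":0,"wy":0,"wz":0},{"dx":0,"dy":0.4,"dz":0,"wx":0,"wy":0,"wz":0},{"dx":0,"dy":0.6,"dz":0,"wx":0,"wy":0,"wz":0},{"dx":0,"dy":0.8,"dz":0,"wx":0,"wy":0,"wz":0},{"dx":0,"dy":1.0,"dz":0,"wx":0,"wy":0,"wz":0}]}}

```text
time_s: 13.73
eef_pos: [0.4396, -0.0638, 0.1737]
eef_rot: [0.296, 0.079, 0.952, -0.02]
wrist_force: [0.0, -0.4, -1.6]
opening: 0.195
grasp_force: 58.8
```

Emit:
{"fn": "servo_tool", "kwargs": {"steps": [{"dx":0.02,"dy":0.18,"dz":0,"wx":0,"wy":0,"wz":0.015},{"dx":0.05,"dy":0.36,"dz":0,"wx":0,"wy":0,"wz":0.03},{"dx":0.1,"dy":0.54,"dz":0,"wx":0,"wy":0,"wz":0.045},{"dx":0.15,"dy":0.72,"dz":0,"wx":0,"wy":0,"wz":0.06},{"dx":0.2,"dy":0.9,"dz":0,"wx":0,"wy":0,"wz":0.08}]}}

```text
time_s: 14.15
eef_pos: [0.4597, 0.0267, 0.1736]
eef_rot: [0.296, -0.042, 0.954, 0.018]
wrist_force: [-0.0, 0.5, -1.1]
opening: 0.194
grasp_force: 58.7
```

Emit:
{"fn": "servo_tool", "kwargs": {"steps": [{"dx":0.14,"dy":0.1,"dz":0,"wx":0,"wy":0,"wz":0.015},{"dx":0.28,"dy":0.2,"dz":0,"wx":0,"wy":0,"wz":0.03},{"dx":0.42,"dy":0.3,"dz":0,"wx":0,"wy":0,"wz":0.045},{"dx":0.56,"dy":0.4,"dz":0,"wx":0,"wy":0,"wz":0.06},{"dx":0.7,"dy":0.5,"dz":0,"wx":0,"wy":0,"wz":0.08}]}}

```text
time_s: 14.57
eef_pos: [0.5301, 0.0763, 0.1734]
eef_rot: [0.291, -0.161, 0.941, 0.055]
wrist_force: [-0.1, -0.5, 0.0]
opening: 0.191
grasp_force: 58.7
```

```bash
python3 - <<'E'
from h import *
c=cam("top");o=ctrl.get_obs();p=o["eef_pos"];q=o["eef_rot"]
r=R.from_quat([q[1],q[2],q[3],q[0]]);M=r.as_matrix();az=np.degrees(np.arctan2(M[1,2],M[0,2]));print(p,o["q"],"tool z",M[:,2],"y",M[:,1],"az z",az)
u=np.array([np.cos(np.radians(17.7)),np.sin(np.radians(17.7)),0]);y=np.array([-u[1],u[0],0])
z=u*np.sin(np.radians(35))-[0,0,np.cos(np.radians(35))]
T=np.c_[np.cross(-y,z),-y,z]; T=T if (T[:,1]@M[:,1])>0 else np.c_[-T[:,0],-T[:,1],z]
print("turn/pi",(R.from_matrix(T)*r.inv()).as_rotvec()/np.pi)
C=np.array([.582,.1145,.038]);t=C-.009*u*[1,1,0];print("target",t,"d/0.1",(t-p)/.1)
np.save("top2.npy",{k:c[k] for k in("K","D","T","bgr")},allow_pickle=True)
cv2.imwrite("pics/t2.png",cv2.resize(c["bgr"][100:280,140:340],None,fx=3,fy=3,interpolation=cv2.INTER_CUBIC))
E
```

```text
[0.53251116 0.0762168  0.17438622] [-0.29574021 -0.1779731   2.21553908  0.57653695  0.68740459 -2.58415284] tool z [ 0.5320698   0.19948912 -0.8228644 ] y [-0.33909432  0.94071124  0.00879831] az z 20.552547211819117
turn/pi [-0.00198048 -0.00287764 -0.01180075]
target [0.57342605 0.1117637  0.038     ] d/0.1 [ 0.40914887  0.35546902 -1.36386217]
```

View pics/t2.png

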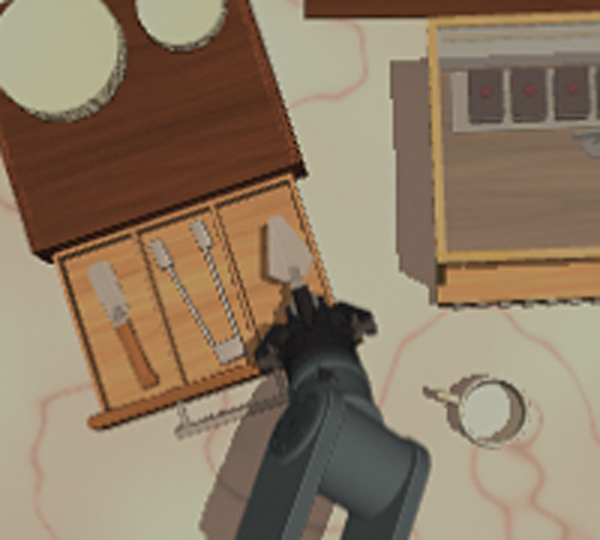

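Top view: the server is held over the right compartment with its tip at crop (274,215), and the palette and tongs haven't moved. I'm checking where the tip is.

```bash
python3 - <<'E'
from h import *
c=np.load("top2.npy",allow_pickle=True).item()
f=lambda *p:np.array(p)/3+[140,100]
t=onz(c,f((274,214)),.169)[0];h=onz(c,f((302,292)),.182)[0];p=np.array([.5325,.0762,.1744])
print(t,h,"tip from tcp",np.linalg.norm((t-p)[:2]),"az tcp-tip",np.degrees(np.arctan2(*(t-p)[1::-1])),"az handle-tip",np.degrees(np.arctan2(*(t-h)[1::-1])))
print("comp BL,BR,bar R end", onz(c,f((218,207),(292,181)),.062),onz(c,f((182,430)),.057))
E
```

```text
[0.62621392 0.10712938 0.169     ] [0.53869326 0.07522359 0.182     ] tip from tcp 0.09868599683780772 az tcp-tip 18.264973911034595 az handle-tip 20.029397733530217
comp BL,BR,bar R end [[0.65302112 0.18378763 0.062     ]
 [0.6827693  0.09739618 0.062     ]] [[0.39409508 0.22497836 0.057     ]]
```

Emit:
{"fn": "servo_tool", "kwargs": {"steps": [{"dx":0.1,"dy":0.09,"dz":0,"wx":-0.001,"wy":-0.001,"wz":-0.003},{"dx":0.2,"dy":0.18,"dz":-0.1,"wx":-0.002,"wy":-0.002,"wz":-0.006},{"dx":0.3,"dy":0.27,"dz":-0.2,"wx":-0.002,"wy":-0.003,"wz":-0.009},{"dx":0.41,"dy":0.355,"dz":-0.35,"wx":-0.002,"wy":-0.003,"wz":-0.012},{"dx":0.41,"dy":0.355,"dz":-0.5,"wx":-0.002,"wy":-0.003,"wz":-0.012}]}}

```text
time_s: 15.03
eef_pos: [0.5724, 0.1118, 0.1241]
eef_rot: [0.298, -0.143, 0.943, 0.045]
wrist_force: [0.1, -0.8, -0.7]
opening: 0.196
grasp_force: 58.8
```

Emit:
{"fn": "servo_tool", "kwargs": {"steps": [{"dx":0,"dy":0,"dz":-0.14,"wx":0,"wy":0,"wz":0},{"dx":0,"dy":0,"dz":-0.28,"wx":0,"wy":0,"wz":0},{"dx":0,"dy":0,"dz":-0.4,"wx":0,"wy":0,"wz":0},{"dx":0,"dy":0,"dz":-0.5,"wx":0,"wy":0,"wz":0},{"dx":0,"dy":0,"dz":-0.6,"wx":0,"wy":0,"wz":0}]}}

```text
time_s: 15.45
eef_pos: [0.5704, 0.1108, 0.0629]
eef_rot: [0.296, -0.143, 0.943, 0.046]
wrist_force: [-0.4, 0.4, -0.4]
opening: 0.191
grasp_force: 58.8
```

```bash
python3 - <<'E'
from h import *
o=ctrl.get_obs();p=o["eef_pos"];q=o["eef_rot"]
M=R.from_quat([q[1],q[2],q[3],q[0]]).as_matrix();print(p,M[:,2],o["wrist_force"],(np.array([.5734,.1118,.038])-p)*10)
E
```

```text
[0.57038257 0.11084551 0.06293171] [ 0.545994    0.17076349 -0.82020143] [-0.39063894  0.35008428 -0.38649754] [ 0.03017426  0.00954494 -0.24931706]
```

Emit:
{"fn": "servo_tool", "kwargs": {"steps": [{"dx":0.01,"dy":0,"dz":-0.06,"wx":0,"wy":0,"wz":0},{"dx":0.02,"dy":0.01,"dz":-0.12,"wx":0,"wy":0,"wz":0},{"dx":0.02,"dy":0.01,"dz":-0.17,"wx":0,"wy":0,"wz":0},{"dx":0.02,"dy":0.01,"dz":-0.21,"wx":0,"wy":0,"wz":0},{"dx":0.02,"dy":0.01,"dz":-0.23,"wx":0,"wy":0,"wz":0}]}}

```text
time_s: 15.87
eef_pos: [0.5724, 0.1119, 0.0401]
eef_rot: [0.296, -0.143, 0.943, 0.046]
wrist_force: [0.4, 0.6, -0.6]
opening: 0.196
grasp_force: 58.8
```

Emit:
{"fn": "servo_tool", "kwargs": {"steps": [{"dx":0,"dy":0,"dz":0,"wx":0,"wy":0,"wz":0},{"dx":0,"dy":0,"dz":-0.005,"wx":0,"wy":0,"wz":0},{"dx":0,"dy":0,"dz":-0.01,"wx":0,"wy":0,"wz":0},{"dx":0,"dy":0,"dz":-0.015,"wx":0,"wy":0,"wz":0},{"dx":0,"dy":0,"dz":-0.02,"wx":0,"wy":0,"wz":0}]}}

```text
time_s: 16.28
eef_pos: [0.5732, 0.1118, 0.0391]
eef_rot: [0.297, -0.143, 0.943, 0.045]
wrist_force: [-0.5, -0.7, -1.3]
opening: 0.198
grasp_force: 58.8
```

Emit:
{"fn": "servo_tool", "kwargs": {"steps": [{"dx":0,"dy":0,"dz":-0.003,"wx":0,"wy":0,"wz":0},{"dx":0,"dy":0,"dz":-0.006,"wx":0,"wy":0,"wz":0},{"dx":0,"dy":0,"dz":-0.009,"wx":0,"wy":0,"wz":0},{"dx":0,"dy":0,"dz":-0.012,"wx":0,"wy":0,"wz":0},{"dx":0,"dy":0,"dz":-0.012,"wx":0,"wy":0,"wz":0}]}}

```text
time_s: 16.7
eef_pos: [0.5735, 0.112, 0.0381]
eef_rot: [0.297, -0.144, 0.943, 0.045]
wrist_force: [-1.4, -0.0, 4.0]
opening: 0.197
grasp_force: 59.7
```

Emit:
{"fn": "servo_tool", "kwargs": {"steps": [{"dx":0,"dy":0,"dz":0,"wx":0,"wy":0,"wz":0},{"dx":0,"dy":0,"dz":0,"wx":0,"wy":0,"wz":0},{"dx":0,"dy":0,"dz":0,"wx":0,"wy":0,"wz":0},{"dx":0,"dy":0,"dz":0,"wx":0,"wy":0,"wz":0},{"dx":0,"dy":0,"dz":0,"wx":0,"wy":0,"wz":0}], "jaw": 0.45}}

```text
time_s: 17.12
eef_pos: [0.573, 0.1118, 0.0375]
eef_rot: [0.297, -0.143, 0.943, 0.045]
wrist_force: [0.2, -0.5, 0.1]
opening: 0.445
grasp_force: 0.0
```

Emit:
{"fn": "servo_tool", "kwargs": {"steps": [{"dx":0,"dy":0,"dz":0.06,"wx":0,"wy":0,"wz":0},{"dx":0,"dy":0,"dz":0.15,"wx":0,"wy":0,"wz":0},{"dx":0,"dy":0,"dz":0.3,"wx":0,"wy":0,"wz":0},{"dx":0,"dy":0,"dz":0.55,"wx":0,"wy":0,"wz":0},{"dx":0,"dy":0,"dz":0.8,"wx":0,"wy":0,"wz":0}]}}

```text
time_s: 17.53
eef_pos: [0.572, 0.1117, 0.1172]
eef_rot: [0.295, -0.143, 0.943, 0.045]
wrist_force: [0.1, 0.4, -0.6]
opening: 0.447
grasp_force: 0.0
```

Emit:
{"fn": "servo_tool", "kwargs": {"steps": [{"dx":-0.1,"dy":0,"dz":0.15,"wx":0,"wy":0,"wz":0},{"dx":-0.3,"dy":0,"dz":0.3,"wx":0,"wy":0,"wz":0},{"dx":-0.5,"dy":0,"dz":0.45,"wx":0,"wy":0,"wz":0},{"dx":-0.7,"dy":0,"dz":0.6,"wx":0,"wy":0,"wz":0},{"dx":-0.9,"dy":0,"dz":0.6,"wx":0,"wy":0,"wz":0}]}}

```text
time_s: 17.95
eef_pos: [0.4838, 0.1116, 0.1807]
eef_rot: [0.299, -0.144, 0.942, 0.045]
wrist_force: [0.5, -0.6, 0.3]
opening: 0.449
grasp_force: 0.0
```

```bash
python3 - <<'E'
from h import *
c=cam("wrist");d=cam("top");o=ctrl.get_obs();p=o["eef_pos"];q=o["eef_rot"]
r=R.from_quat([q[1],q[2],q[3],q[0]]);M=r.as_matrix();print(p,o["q"],o["time_s"])
u=np.array([np.cos(np.radians(17.8)),np.sin(np.radians(17.8)),0]);y=np.array([-u[1],u[0],0]);z=np.array([0,0,-1.])
for s in(1,-1):
    T=np.c_[np.cross(s*u,z),s*u,z];print("turn/pi to vertical, y along",s,"u",(R.from_matrix(T)*r.inv()).as_rotvec()/np.pi)
a=cv2.resize(d["bgr"][110:270,160:300],None,fx=2.6,fy=2.6,interpolation=cv2.INTER_CUBIC);b=cv2.resize(c["bgr"],None,fx=.75,fy=.75)
H=max(a.shape[0],b.shape[0]);pad=lambda i:cv2.copyMakeBorder(i,0,H-i.shape[0],0,0,0)
cv2.imwrite("pics/after.png",np.hstack([pad(a),pad(b)]))
E
```

```text
[0.48120171 0.1122966  0.17766184] [-0.20102018 -0.33993454  2.33008276  0.47093729  0.65653511 -2.37839869] 18.05
turn/pi to vertical, y along 1 u [ 0.09898924  0.19089363 -0.48060856]
turn/pi to vertical, y along -1 u [-0.19129035  0.09919496  0.48539024]
```

View pics/after.png

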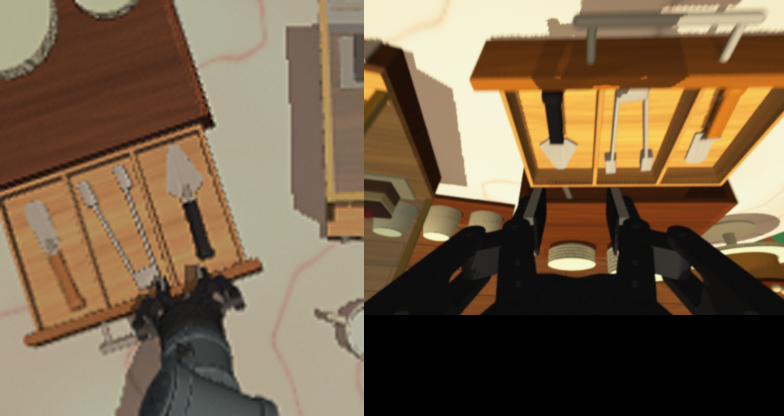

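The top half shows the server flat in the right compartment, handle to the front (crop 200,230), with the tongs and palette in their own compartments. The wrist half agrees (server at 555,130). Next I turn the tool upright over the bar.

Emit:
{"fn": "servo_tool", "kwargs": {"steps": [{"dx":-0.06,"dy":0.04,"dz":0.1,"wx":0.0066,"wy":0.0127,"wz":-0.032},{"dx":-0.12,"dy":0.08,"dz":0.2,"wx":0.0132,"wy":0.0254,"wz":-0.064},{"dx":-0.18,"dy":0.12,"dz":0.3,"wx":0.0198,"wy":0.0381,"wz":-0.096},{"dx":-0.24,"dy":0.16,"dz":0.4,"wx":0.0264,"wy":0.0508,"wz":-0.128},{"dx":-0.3,"dy":0.2,"dz":0.4,"wx":0.033,"wy":0.0636,"wz":-0.16}], "jaw": 0.32}}

```text
time_s: 18.47
eef_pos: [0.4552, 0.1312, 0.2187]
eef_rot: [0.229, 0.068, 0.97, 0.036]
wrist_force: [0.2, -0.1, 0.2]
opening: 0.322
grasp_force: 0.0
```

Emit:
{"fn": "servo_tool", "kwargs": {"steps": [{"dx":-0.07,"dy":0.05,"dz":0,"wx":0.0066,"wy":0.0127,"wz":-0.032},{"dx":-0.14,"dy":0.1,"dz":0,"wx":0.0132,"wy":0.0254,"wz":-0.064},{"dx":-0.21,"dy":0.15,"dz":0,"wx":0.0198,"wy":0.0381,"wz":-0.096},{"dx":-0.28,"dy":0.2,"dz":0,"wx":0.0264,"wy":0.0508,"wz":-0.128},{"dx":-0.37,"dy":0.27,"dz":0,"wx":0.033,"wy":0.0636,"wz":-0.16}]}}

```text
time_s: 18.88
eef_pos: [0.4175, 0.1588, 0.2167]
eef_rot: [0.129, 0.321, 0.938, 0.021]
wrist_force: [-0.2, -0.5, 0.0]
opening: 0.32
grasp_force: 0.0
```

Emit:
{"fn": "servo_tool", "kwargs": {"steps": [{"dx":0,"dy":0,"dz":0,"wx":0.0066,"wy":0.0127,"wz":-0.032},{"dx":0,"dy":0,"dz":0,"wx":0.0132,"wy":0.0254,"wz":-0.064},{"dx":0,"dy":0,"dz":0,"wx":0.0198,"wy":0.0381,"wz":-0.096},{"dx":0,"dy":0,"dz":0,"wx":0.0264,"wy":0.0508,"wz":-0.128},{"dx":0,"dy":0,"dz":0,"wx":0.033,"wy":0.0636,"wz":-0.16}]}}

```text
time_s: 19.3
eef_pos: [0.4178, 0.1587, 0.2165]
eef_rot: [0.02, 0.55, 0.835, 0.005]
wrist_force: [-0.8, 0.3, -1.5]
opening: 0.32
grasp_force: 0.0
```

```bash
cat > st.py <<'E'
from h import *
o=ctrl.get_obs();p=o["eef_pos"];q=o["eef_rot"];np.set_printoptions(precision=4,suppress=True)
r=R.from_quat([q[1],q[2],q[3],q[0]]);M=r.as_matrix();print(p,o["q"],o["time_s"])
u=np.array([np.cos(np.radians(17.8)),np.sin(np.radians(17.8)),0]);z=np.array([0,0,-1.])
T=np.c_[np.cross(u,z),u,z];print("turn/pi",(R.from_matrix(T)*r.inv()).as_rotvec()/np.pi,"d",(np.array([.4143,.1594,.042])-p)*10)
E
python3 st.py
```

```text
[0.4178 0.1587 0.2165] [ 0.1093 -0.1263  1.9531 -0.0184  1.278  -0.2907] 19.3
turn/pi [ 0.0049  0.012  -0.03  ] d [-0.0349  0.0069 -1.7445]
```

Emit:
{"fn": "servo_tool", "kwargs": {"steps": [{"dx":-0.01,"dy":0,"dz":-0.15,"wx":0.002,"wy":0.004,"wz":-0.01},{"dx":-0.02,"dy":0.01,"dz":-0.3,"wx":0.004,"wy":0.008,"wz":-0.02},{"dx":-0.035,"dy":0.01,"dz":-0.45,"wx":0.005,"wy":0.012,"wz":-0.03},{"dx":-0.035,"dy":0.01,"dz":-0.6,"wx":0.005,"wy":0.012,"wz":-0.03},{"dx":-0.035,"dy":0.01,"dz":-0.7,"wx":0.005,"wy":0.012,"wz":-0.03}]}}

```text
time_s: 19.72
eef_pos: [0.4135, 0.1592, 0.1449]
eef_rot: [0.0, 0.588, 0.809, -0.0]
wrist_force: [0.3, 0.6, 0.6]
opening: 0.321
grasp_force: 0.0
```

Emit:
{"fn": "servo_tool", "kwargs": {"steps": [{"dx":0,"dy":0,"dz":-0.2,"wx":0,"wy":0,"wz":0},{"dx":0,"dy":0,"dz":-0.4,"wx":0,"wy":0,"wz":0},{"dx":0,"dy":0,"dz":-0.55,"wx":0,"wy":0,"wz":0},{"dx":0,"dy":0,"dz":-0.65,"wx":0,"wy":0,"wz":0},{"dx":0,"dy":0,"dz":-0.65,"wx":0,"wy":0,"wz":0}]}}

```text
time_s: 20.13
eef_pos: [0.4123, 0.1591, 0.0797]
eef_rot: [-0.0, 0.587, 0.809, -0.001]
wrist_force: [0.6, 0.0, -0.2]
opening: 0.32
grasp_force: 0.0
```

```bash
python3 st.py
```

```text
[0.4123 0.1591 0.0797] [ 0.0992  0.0934  2.0511 -0.0011  0.9987 -0.2153] 20.1333
turn/pi [ 0.0003 -0.0005 -0.0014] d [ 0.0197  0.0026 -0.3772]
```

Emit:
{"fn": "servo_tool", "kwargs": {"steps": [{"dx":0.02,"dy":0,"dz":-0.1,"wx":0,"wy":0,"wz":0},{"dx":0.02,"dy":0,"dz":-0.2,"wx":0,"wy":0,"wz":0},{"dx":0.02,"dy":0,"dz":-0.3,"wx":0,"wy":0,"wz":0},{"dx":0.02,"dy":0,"dz":-0.36,"wx":0,"wy":0,"wz":0},{"dx":0.02,"dy":0,"dz":-0.36,"wx":0,"wy":0,"wz":0}]}}

```text
time_s: 20.55
eef_pos: [0.4146, 0.1591, 0.0444]
eef_rot: [0.0, 0.587, 0.809, -0.0]
wrist_force: [-0.5, -1.5, -0.1]
opening: 0.316
grasp_force: 0.0
```

Emit:
{"fn": "servo_tool", "kwargs": {"steps": [{"dx":0,"dy":0,"dz":0,"wx":0,"wy":0,"wz":0},{"dx":0,"dy":0,"dz":0,"wx":0,"wy":0,"wz":0},{"dx":0,"dy":0,"dz":0,"wx":0,"wy":0,"wz":0},{"dx":0,"dy":0,"dz":0,"wx":0,"wy":0,"wz":0},{"dx":0,"dy":0,"dz":0,"wx":0,"wy":0,"wz":0}], "jaw": 0}}

```text
time_s: 20.97
eef_pos: [0.4157, 0.1593, 0.046]
eef_rot: [0.001, 0.587, 0.809, 0.0]
wrist_force: [-1.1, 0.1, -2.7]
opening: 0.097
grasp_force: 58.5
```

```bash
python3 st.py
```

```text
[0.4157 0.1593 0.046 ] [ 0.0988  0.1653  2.0591 -0.0013  0.9147 -0.2156] 20.9667
turn/pi [ 0.0002  0.0008 -0.0014] d [-0.0139  0.0014 -0.0401]
```

Emit:
{"fn": "servo_tool", "kwargs": {"steps": [{"dx":0.04,"dy":0.013,"dz":0,"wx":0,"wy":0,"wz":0},{"dx":0.12,"dy":0.04,"dz":0,"wx":0,"wy":0,"wz":0},{"dx":0.22,"dy":0.073,"dz":0,"wx":0,"wy":0,"wz":0},{"dx":0.32,"dy":0.106,"dz":0,"wx":0,"wy":0,"wz":0},{"dx":0.42,"dy":0.139,"dz":0,"wx":0,"wy":0,"wz":0}]}}

```text
time_s: 21.38
eef_pos: [0.4581, 0.1733, 0.046]
eef_rot: [0.001, 0.587, 0.809, 0.0]
wrist_force: [-3.6, -1.7, 2.7]
opening: 0.093
grasp_force: 59.1
```

Emit:
{"fn": "servo_tool", "kwargs": {"steps": [{"dx":0.1,"dy":0.033,"dz":0,"wx":0,"wy":0,"wz":0},{"dx":0.2,"dy":0.066,"dz":0,"wx":0,"wy":0,"wz":0},{"dx":0.3,"dy":0.099,"dz":0,"wx":0,"wy":0,"wz":0},{"dx":0.4,"dy":0.132,"dz":0,"wx":0,"wy":0,"wz":0},{"dx":0.5,"dy":0.165,"dz":0,"wx":0,"wy":0,"wz":0}]}}

```text
time_s: 21.8
eef_pos: [0.5082, 0.1899, 0.046]
eef_rot: [0.001, 0.587, 0.809, 0.0]
wrist_force: [-3.8, -1.3, 3.4]
opening: 0.097
grasp_force: 59.1
```

Emit:
{"fn": "servo_tool", "kwargs": {"steps": [{"dx":0.1,"dy":0.033,"dz":0,"wx":0,"wy":0,"wz":0},{"dx":0.2,"dy":0.066,"dz":0,"wx":0,"wy":0,"wz":0},{"dx":0.3,"dy":0.099,"dz":0,"wx":0,"wy":0,"wz":0},{"dx":0.4,"dy":0.132,"dz":0,"wx":0,"wy":0,"wz":0},{"dx":0.5,"dy":0.165,"dz":0,"wx":0,"wy":0,"wz":0}]}}

```text
time_s: 22.22
eef_pos: [0.5582, 0.2065, 0.046]
eef_rot: [0.001, 0.587, 0.809, 0.0]
wrist_force: [-3.4, -0.7, 2.3]
opening: 0.095
grasp_force: 59.1
```

Emit:
{"fn": "servo_tool", "kwargs": {"steps": [{"dx":0.09,"dy":0.03,"dz":0,"wx":0,"wy":0,"wz":0},{"dx":0.17,"dy":0.056,"dz":0,"wx":0,"wy":0,"wz":0},{"dx":0.24,"dy":0.08,"dz":0,"wx":0,"wy":0,"wz":0},{"dx":0.3,"dy":0.1,"dz":0,"wx":0,"wy":0,"wz":0},{"dx":0.35,"dy":0.116,"dz":0,"wx":0,"wy":0,"wz":0}]}}

```text
time_s: 22.63
eef_pos: [0.5934, 0.2182, 0.046]
eef_rot: [0.001, 0.587, 0.809, 0.001]
wrist_force: [-3.7, 1.2, 2.7]
opening: 0.098
grasp_force: 59.1
```

Emit:
{"fn": "servo_tool", "kwargs": {"steps": [{"dx":0.025,"dy":0.008,"dz":0,"wx":0,"wy":0,"wz":0},{"dx":0.045,"dy":0.015,"dz":0,"wx":0,"wy":0,"wz":0},{"dx":0.06,"dy":0.02,"dz":0,"wx":0,"wy":0,"wz":0},{"dx":0.075,"dy":0.025,"dz":0,"wx":0,"wy":0,"wz":0},{"dx":0.09,"dy":0.03,"dz":0,"wx":0,"wy":0,"wz":0}]}}

```text
time_s: 23.05
eef_pos: [0.6016, 0.221, 0.046]
eef_rot: [0.001, 0.587, 0.809, 0.0]
wrist_force: [-3.7, 1.7, 2.9]
opening: 0.098
grasp_force: 59.4
```

Emit:
{"fn": "servo_tool", "kwargs": {"steps": [{"dx":0.01,"dy":0.003,"dz":0,"wx":0,"wy":0,"wz":0},{"dx":0.02,"dy":0.006,"dz":0,"wx":0,"wy":0,"wz":0},{"dx":0.03,"dy":0.01,"dz":0,"wx":0,"wy":0,"wz":0},{"dx":0.04,"dy":0.013,"dz":0,"wx":0,"wy":0,"wz":0},{"dx":0.05,"dy":0.016,"dz":0,"wx":0,"wy":0,"wz":0}]}}

```text
time_s: 23.47
eef_pos: [0.6046, 0.2219, 0.046]
eef_rot: [-0.0, 0.587, 0.809, -0.002]
wrist_force: [-15.2, -1.7, 15.1]
opening: 0.097
grasp_force: 60.7
```

Emit:
{"fn": "servo_tool", "kwargs": {"steps": [{"dx":0.005,"dy":0.001,"dz":0,"wx":0,"wy":0,"wz":0},{"dx":0.01,"dy":0.003,"dz":0,"wx":0,"wy":0,"wz":0},{"dx":0.01,"dy":0.003,"dz":0,"wx":0,"wy":0,"wz":0},{"dx":0,"dy":0,"dz":0,"wx":0,"wy":0,"wz":0},{"dx":-0.01,"dy":-0.003,"dz":0,"wx":0,"wy":0,"wz":0}]}}

```text
time_s: 23.88
eef_pos: [0.6045, 0.2219, 0.046]
eef_rot: [0.0, 0.587, 0.809, -0.001]
wrist_force: [-5.5, 2.2, 5.4]
opening: 0.094
grasp_force: 59.6
```

Emit:
{"fn": "servo_tool", "kwargs": {"steps": [{"dx":0,"dy":0,"dz":0,"wx":0,"wy":0,"wz":0},{"dx":0,"dy":0,"dz":0,"wx":0,"wy":0,"wz":0},{"dx":0,"dy":0,"dz":0,"wx":0,"wy":0,"wz":0},{"dx":0,"dy":0,"dz":0,"wx":0,"wy":0,"wz":0},{"dx":0,"dy":0,"dz":0,"wx":0,"wy":0,"wz":0}], "jaw": 0.3}}

```text
time_s: 24.3
eef_pos: [0.6062, 0.2218, 0.0458]
eef_rot: [0.001, 0.588, 0.809, 0.001]
wrist_force: [-0.8, 0.3, 0.2]
opening: 0.297
grasp_force: 0.0
```

Emit:
{"fn": "servo_tool", "kwargs": {"steps": [{"dx":-0.02,"dy":-0.006,"dz":0.1,"wx":0,"wy":0,"wz":0},{"dx":-0.02,"dy":-0.006,"dz":0.3,"wx":0,"wy":0,"wz":0},{"dx":-0.02,"dy":-0.006,"dz":0.55,"wx":0,"wy":0,"wz":0},{"dx":-0.02,"dy":-0.006,"dz":0.8,"wx":0,"wy":0,"wz":0},{"dx":-0.02,"dy":-0.006,"dz":1.0,"wx":0,"wy":0,"wz":0}]}}

```text
time_s: 24.72
eef_pos: [0.6044, 0.2215, 0.1487]
eef_rot: [0.002, 0.587, 0.809, 0.001]
wrist_force: [0.3, -0.0, -0.4]
opening: 0.297
grasp_force: 0.0
```

Emit:
{"fn": "servo_tool", "kwargs": {"steps": [{"dx":-0.2,"dy":-0.07,"dz":0.1,"wx":0,"wy":0,"wz":0},{"dx":-0.4,"dy":-0.14,"dz":0.2,"wx":0,"wy":0,"wz":0},{"dx":-0.6,"dy":-0.2,"dz":0.3,"wx":0,"wy":0,"wz":0},{"dx":-0.8,"dy":-0.27,"dz":0.4,"wx":0,"wy":0,"wz":0},{"dx":-1.0,"dy":-0.33,"dz":0.5,"wx":0,"wy":0,"wz":0}]}}

```text
time_s: 25.13
eef_pos: [0.5028, 0.188, 0.1971]
eef_rot: [0.002, 0.587, 0.809, 0.001]
wrist_force: [-0.3, -0.9, 0.3]
opening: 0.295
grasp_force: 0.0
```

```bash
python3 - <<'E'
from h import *
a=np.load("top0.npy",allow_pickle=True).item()["bgr"];c=cam("top");b=c["bgr"]
d=cv2.absdiff(a,b).max(2)
print("bar region/hood/unit/mug diffs>40:",[(n,int((d[y0:y1,x0:x1]>40).sum())) for n,x0,x1,y0,y1 in(("unit+bar",125,246,75,196),("hood",280,408,100,202),("mug",280,318,224,250),("pots",340,430,186,250))])
ys,xs=np.nonzero(d[75:196,125:246]>40);print("unit diff box",xs.min()+125 if len(xs) else None,xs.max()+125 if len(xs) else None,ys.min()+75 if len(ys) else None,ys.max()+75 if len(ys) else None)
# shut-bar position by template shift
t=a[165:195,176:228];r=cv2.matchTemplate(b[155:205,166:238],t,cv2.TM_CCOEFF_NORMED);print(cv2.minMaxLoc(r))
E
```

```text
bar region/hood/unit/mug diffs>40: [('unit+bar', 757), ('hood', 119), ('mug', 0), ('pots', 9)]
unit diff box 159 212 176 195
(0.18441376090049744, 0.6816989183425903, (0, 9), (19, 7))
```

Emit:
{"fn": "servo_tool", "kwargs": {"steps": [{"dx":-0.15,"dy":-0.2,"dz":0.1,"wx":0,"wy":0,"wz":0},{"dx":-0.3,"dy":-0.4,"dz":0.2,"wx":0,"wy":0,"wz":0},{"dx":-0.45,"dy":-0.6,"dz":0.3,"wx":0,"wy":0,"wz":0},{"dx":-0.6,"dy":-0.8,"dz":0.3,"wx":0,"wy":0,"wz":0},{"dx":-0.7,"dy":-1.0,"dz":0.3,"wx":0,"wy":0,"wz":0}]}}

```text
time_s: 25.6
eef_pos: [0.4331, 0.0878, 0.2273]
eef_rot: [0.002, 0.587, 0.809, 0.001]
wrist_force: [-0.3, -0.3, 0.4]
opening: 0.3
grasp_force: 0.0
```

Emit:
{"fn": "servo_tool", "kwargs": {"steps": [{"dx":0,"dy":-0.2,"dz":0,"wx":0,"wy":0,"wz":0},{"dx":0,"dy":-0.4,"dz":0,"wx":0,"wy":0,"wz":0},{"dx":0,"dy":-0.6,"dz":0,"wx":0,"wy":0,"wz":0},{"dx":0,"dy":-0.7,"dz":0,"wx":0,"wy":0,"wz":0},{"dx":0,"dy":-0.7,"dz":0,"wx":0,"wy":0,"wz":0}]}}

```text
time_s: 26.02
eef_pos: [0.434, 0.0169, 0.2265]
eef_rot: [0.002, 0.588, 0.809, 0.0]
wrist_force: [0.3, 0.3, 0.2]
opening: 0.304
grasp_force: 0.0
```

```bash
python3 - <<'E'
from h import *
a=np.load("top0.npy",allow_pickle=True).item()["bgr"];c=cam("top");b=c["bgr"]
d=cv2.absdiff(a,b).max(2)
for n,x0,x1,y0,y1 in(("unit+bar",125,246,75,196),("hood",280,408,100,202),("mug",280,318,224,250),("pots",340,430,186,250)):
    ys,xs=np.nonzero(d[y0:y1,x0:x1]>40);print(n,len(xs),(xs.min()+x0,xs.max()+x0,ys.min()+y0,ys.max()+y0) if len(xs) else "")
g=lambda i:cv2.cvtColor(i,cv2.COLOR_BGR2GRAY).astype(np.float32)
print("bar shift px",cv2.phaseCorrelate(g(a[165:195,176:228]),g(b[165:195,176:228])),"knife",cv2.phaseCorrelate(g(a[150:202,340:375]),g(b[150:202,340:375])),ctrl.get_obs()["time_s"])
E
```

```text
unit+bar 0 
hood 119 (np.int64(313), np.int64(320), np.int64(174), np.int64(197))
mug 0 
pots 9 (np.int64(383), np.int64(391), np.int64(249), np.int64(249))
bar shift px ((0.0020400445640689213, -0.02354479070904958), 0.9981642926548734) knife ((0.007009098543473868, -0.030911353759883298), 0.9938922977005994) 26.0667
```

The drawer bar is back in its shut position to within 0.03 px, and the only change at the display is the missing server. Handing in.

```bash
python3 -c "
from bench import workorder
print(workorder.hand_in())"
```

```text
the job is handed in; nothing more can be done
None
```

The job is handed in at about 26 s: the server lies flat in the right compartment with its handle to the front, the drawer is fully shut, and the display's knife, the glass, the mug and the pots show no movement in the final top view; but I viewed 11 pictures, one over the limit of 10.

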